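Push the support roller up its ramp into the seat

ROBOT

A 6-joint arm with a two-finger parallel gripper is mounted at the origin on the work surface; the furniture and walls round the work are solid. World frame = base frame: x ahead of the robot, y to its left, z up, the work surface at z = 0. Lengths are in mm, angles in rad, forces in N, time in s.
With the tool pointing down it reaches from about 300 to 750 mm from the base axis. Payload 8.5 kg.
Tool frame: the origin (TCP) lies midway between the tips of the shut fingers; the grasp point (between the pads) lies 19 mm behind it; z points along the fingers, y is the direction in which the jaws open and shut (so a half turn about z gives the same grasp; the last joint's range is limited). The gripper opens to 88 mm and grips with 3 to 60 N. Pads are 18 mm wide; open, the fingers measure 123 mm over their backs; the gripper's body (75 mm by 187 mm) begins 45 mm behind the grasp point.
Start: joints at [0.92, 0.381, 1.297, -0, 1.464, -0.215], TCP at [232.164, 498.578, 238.748] pointing down, gripper open.
Joint ranges: [-3.11, 3.11], [-0.89, 2.33], [0.22, 2.48], [-1.42, 4.56], [0.17, 2.85], [-2.88, 2.88]. Speed limits (rad/s): [2.39, 2.39, 3.14, 3.14, 3.14, 3.14].

INTERFACE

Orientations are given as [roll, pitch, yaw] about the fixed x, y, z axes, in that order (R = Rz(yaw) Ry(pitch) Rx(roll)).
In Python, from bench import arm gives the robot as it stands. Calls block until the motion is done:
- arm.move_ptp(position, orientation): joint-space move of the TCP to a pose.
- arm.line_to(position, frame=None, rate=150): straight line of the TCP; frame=None keeps the orientation; rate is the mean speed in mm/s.
- arm.movej(angles): joint-space move.
- arm.move_gripper(opening, f_grip=None): finger opening in mm; f_grip is the grip in N (None keeps the last); returns when the fingers have stopped.
- arm.sleep(seconds).
- arm.ik(position, orientation): joint angles nearest the present ones, or None.
- arm.sense(): the state.
- arm.read_camera(name): name is "scene" or "top" or "wrist"; returns a dict with "frame" (400x640x3 uint8, red, green, blue), "intrinsics" (3x3 intrinsics, pixels), "world_to_cam" (4x4, takes a point from world to camera coordinates); the wrist camera has in their place "hand_eye" (4x4, takes a point from camera to tool coordinates, whose origin is the TCP and whose axes are the flange's). Camera axes: x right, y down, z forward; pixel columns grow to the right and rows downward; lengths in mm; the calibration is good to about 2 mm. A picture is of the moment at which its call begins: read the wrist's pose just before it. There is no depth.
A pose or a line that the arm cannot do raises arm.MotionError and nothing moves.
- arm.sign_off(): hands the job in, once; it reports no verdict.
The state is a dict: "t": time; "joints": joint angles; "dq": joint speeds; "effort": joint torques, N m; "eef_pos": TCP position; "tcp_rot": TCP orientation; "wrist_force": force on the tool from outside, world axes, zero at the start; "torque": the same for the moment, N m; "finger_gap": finger opening in mm.
Only numpy, scipy, OpenCV 4.12 (cv2) and the standard library are available. Lean on these libraries where they do the work, as an engineer would, in place of code of your own. Each camera call takes 0.05 s, during which the arm holds its last target. There are 200 camera calls.

TASK

Gently push the steel roller with your fingertips from the foot of its loading ramp up the slope to the stop bar, so that it drops behind the crest and stays there when you take the hand away. Only push it: do not lift or carry it or ram it or the ramp, keep it under control so that it never runs freely up or back down the slope, and leave the other things on the table where they are.

Things in the scene. Friction and masses are not known exactly. Their poses are not given: they have to be found in the camera images.
- ramp: Fixed metal loading ramp on a box base, 244 mm long (four 8 mm high bolted feet stick out front and back), 118 mm wide. Origin on the table under the ramp; x points up the ramp, y along the roller's axis, z up. Dark cheeks on both sides, inner faces at y = +-54 mm, stand 9 to 14 mm above the rolling surface. The low end is a level apron 40 mm high, x = -126 to -50 mm, with a 4 mm high toe strip in front.
- slope_foot (a point): Where the level apron ends and the plane slope (8 degrees) begins: ramp frame x = -50, y = 0, z = +40 mm.
- crest (a point): Crest at the top of the slope: ramp frame x = +70, y = 0, z = +56.9 mm. Behind it the level seat lies 4 mm lower (52.9 mm above the table) and ends at the face of the stop bar at x = +105.5 mm; the dark stop bar is 12 mm thick, its top 90 mm above the table.
- seat (a point): Where the roller's centre lies when it is in its seat against the stop bar: ramp frame x = +83.5, y = 0, z = +74.9 mm.
- roller_center (a point): Centre of the roller: plain steel cylinder across the ramp, 44 mm diameter, 100 mm long, about 0.4 kg, rolls freely. Its y axis is the cylinder's axis (about parallel to the ramp's y). At the start it lies on the apron, centre 62 mm above the table, with at least 27 mm of apron free behind it for the fingers. Polished: a level push of a few newtons at about centre height rolls or slides it up.
- jar_a: Small jar with white lid, 50 mm diameter, 49 mm high, on the table left of the ramp's low end. Origin under its centre. Leave alone.
- jar_b: Small jar with white lid, 50 mm diameter, 49 mm high, on the table beyond the ramp's high end. Origin under its centre. Leave alone.
- block: Black block 52 x 60 x 24 mm on the table, well left of the ramp. Origin under its centre. Leave alone.
- tweezers: Tweezers 122 mm long, 9 mm high, lying on the table left of the ramp's low end. Origin under the middle. Leave alone.
- cap: Rubber cap, 33 mm diameter, 30 mm high, on the table between robot and jar, left of the ramp. Origin under its centre. Leave alone.

How it is judged:
By the outcome, as a careful person would: the job done as asked, in the order asked, and still so for the second after the job is handed in, with the robot touching nothing.
It also fails if it takes over 38 s, if anything falls off the work surface, if the arm or the gripper's body presses on something with over 40 N, if the wrist force passes 120 N, or if a joint passes its speed limit or range.

## Working session

There is one attempt and no reset: what is moved stays moved. The work goes in short steps, each a Python script; the robot and the scene stay as the last script left them, time stands still between calls to the robot, and variables do not carry over. Pictures are saved under pics/ and viewed, about 8 in all and at most 12, crops included, and the job is handed in when it is done.

```bash
mkdir -p pics; ls
python3 - <<'E'
from bench import arm
import cv2,numpy as np
s=arm.sense();print(s)
for n in("scene","top"):
    c=arm.read_camera(n);cv2.imwrite(f"pics/{n}0.png",c["frame"][:,:,::-1]);np.savez(f"{n}.npz",K=c["intrinsics"],T=c["world_to_cam"]);print(n,c["intrinsics"],c["world_to_cam"])
E
```

```text
pics
{'t': 0.0, 'joints': array([ 9.19683685e-01,  3.81184159e-01,  1.29825562e+00,  1.21965551e-05,
        1.46360864e+00, -2.15336037e-01]), 'dq': array([ 0.00104254,  0.00061627, -0.00086662,  0.00021617,  0.00029786,
        0.00132916]), 'effort': array([ 9.60296093e-04, -4.37916541e+01, -2.24555737e+01,  7.13787577e-02,
        3.53119068e-02, -1.11504639e-04]), 'eef_pos': array([232.0043062 , 498.35939025, 238.14586681]), 'tcp_rot': array([-3.14017310e+00, -3.22905864e-04,  2.70581451e+00]), 'wrist_force': array([-1.03964141, -0.34470497, -0.44978977]), 'torque': array([0.03063671, 0.0152389 , 0.005039  ]), 'finger_gap': 88.07964731412292}
scene [[415.207176     0.         316.86302753]
 [  0.         415.207176   197.9392455 ]
 [  0.           0.           1.        ]] [[-7.92733970e-02 -9.96850348e-01 -2.26103468e-03  1.12410614e+02]
 [-8.01416800e-01  6.50803221e-02 -5.94555014e-01  5.03707554e+02]
 [ 5.92829521e-01 -4.53203645e-02 -8.04051754e-01  5.76323152e+02]
 [ 0.00000000e+00  0.00000000e+00  0.00000000e+00  1.00000000e+00]]
top [[409.43200542   0.         323.32375569]
 [  0.         409.43200542 196.91171369]
 [  0.           0.           1.        ]] [[ 1.97307546e-02 -9.99803459e-01  1.93419239e-03  2.91531477e+01]
 [-9.84474770e-01 -1.97656568e-02 -1.74409705e-01  5.93003585e+02]
 [ 1.74413657e-01  1.53707149e-03 -9.84671272e-01  9.23222651e+02]
 [ 0.00000000e+00  0.00000000e+00  0.00000000e+00  1.00000000e+00]]
```

View pics/scene0.png

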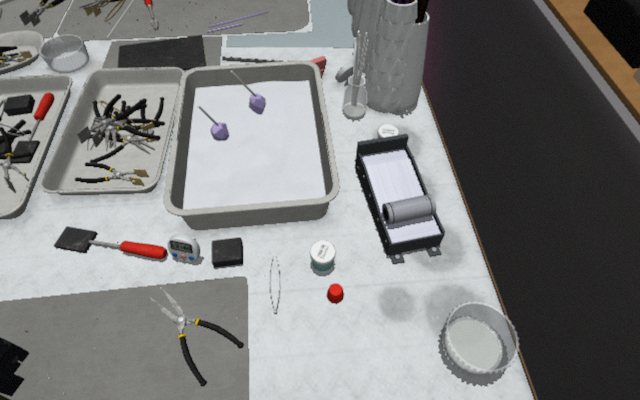

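View pics/top0.png

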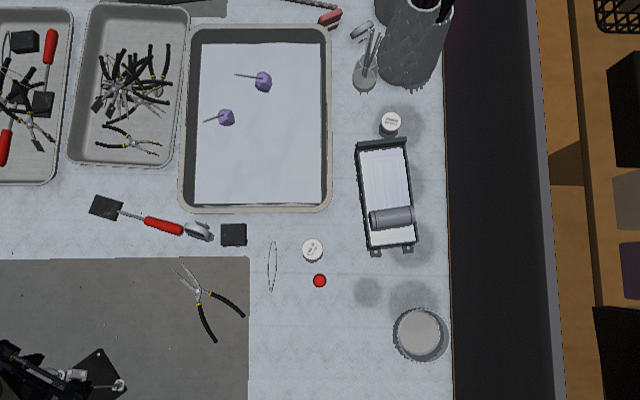

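The ramp lies at the right in both images: scene about (400,195), top about (387,195). The roller sits near the robot end at scene (408,210) and top (392,218). I'll crop closer for the corners.

Run:
```python
import cv2,numpy as np
a=cv2.imread("pics/scene0.png")[125:270,345:450];b=cv2.imread("pics/top0.png")[125:270,345:445]
f=lambda i:cv2.resize(i,None,fx=3.9,fy=4,interpolation=cv2.INTER_CUBIC)
f=lambda i:cv2.resize(i,None,fx=3.8,fy=3.8,interpolation=cv2.INTER_CUBIC)
o=np.hstack([f(a),f(b)]);print(o.shape,f(a).shape);cv2.imwrite("pics/crop.png",o)
```

```text
(551, 779, 3) (551, 399, 3)
```

View pics/crop.png

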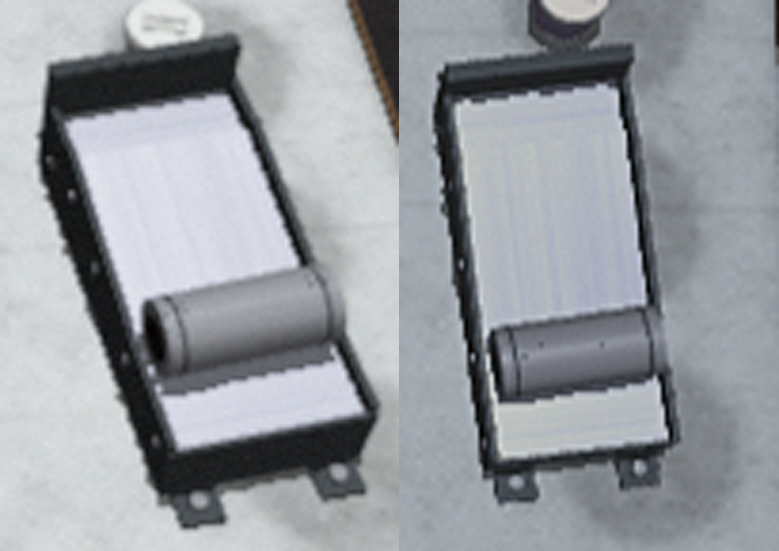

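```bash
cat > h.py <<'E'
import numpy as np
from bench import arm
C={n:np.load(f"{n}.npz") for n in("scene","top")}
def proj(n,P):
    c=C[n];q=c["K"]@(c["T"][:3,:3]@np.asarray(P,float)+c["T"][:3,3]);return q[:2]/q[2]
def ray(n,px,z):
    c=C[n];R,t=c["T"][:3,:3],c["T"][:3,3];o=-R.T@t;d=R.T@np.linalg.inv(c["K"])@[px[0],px[1],1];return o+d*(z-o[2])/d[2]
E
python3 - <<'E'
from h import *
from scipy.optimize import least_squares
cs=lambda u,v:(345+u/3.8,125+v/3.8); ct=lambda u,v:(345+(u-399)/3.8,125+v/3.8)
D=[("scene",cs(50,68),(117.5,59,90)),("scene",cs(236,38),(117.5,-59,90)),("scene",cs(241,48),(105.5,-59,90)),
("scene",cs(68,120),(105.5,54,52.9)),("scene",cs(228,95),(105.5,-54,52.9)),
("top",ct(447,68),(117.5,59,90)),("top",ct(633,46),(117.5,-59,90)),
("top",ct(449,86),(105.5,59,90)),("top",ct(633,66),(105.5,-59,90)),
("top",ct(497,457),(-122,54,42)),("top",ct(672,433),(-122,-54,42)),("scene",cs(176,450),(-122,54,42)),("scene",cs(368,408),(-122,-54,42))]
def w(p,q):
    c,s=np.cos(p[2]),np.sin(p[2]);return [p[0]+c*q[0]-s*q[1],p[1]+s*q[0]+c*q[1],q[2]]
f=lambda p:np.concatenate([proj(n,w(p,q))-px for n,px,q in D])
r=least_squares(f,[550,-150,0.1],x_scale=[100,100,.1],loss='soft_l1');print(r.x);print(f(r.x).reshape(-1,2).round(1).tolist())
A=ray("scene",cs(246,318),62);B=ray("top",ct(579,353),62)
for P in(A,B):
    d=P[:2]-r.x[:2];c,s=np.cos(r.x[2]),np.sin(r.x[2]);print(P,"in ramp",c*d[0]+s*d[1],-s*d[0]+c*d[1])
for n,a,b in(("scene",cs(157,338),cs(332,302)),("top",ct(497,365),ct(660,337))):
    a,b=ray(n,a,62),ray(n,b,62);print(np.linalg.norm(a-b),np.arctan2(*(a-b)[[0,1]])*-1)
print("cup",ray("top",(365,85),0),"wall edge",ray("top",(447,150),0),ray("scene",(440,100),0),"jarb",ray("top",(390,122),49),"jara",ray("top",(312,250),49))
for p in [(600-599,0)]:pass
P=[r.x[0]+np.cos(r.x[2])*-100,r.x[1]+np.sin(r.x[2])*-100,120]
for y in(r.x[2],r.x[2]+np.pi/2,r.x[2]-np.pi/2,r.x[2]+np.pi):print(y,arm.ik(P,[np.pi,0,y]))
E
```

```text
[ 6.07269062e+02 -1.10821505e+02  1.41727658e-01]
[[-0.6, -0.9], [0.4, -1.4], [1.0, -0.3], [-3.0, 0.1], [-0.5, -1.0], [-0.5, 0.2], [0.3, 0.1], [-0.3, 0.3], [1.1, -0.3], [0.6, 0.7], [-0.2, 1.5], [-0.0, -0.4], [0.1, 0.5]]
[ 544.95822492 -122.58453639   62.        ] in ramp -63.34764478108482 -2.843454880379751
[ 543.99641526 -121.37880453   62.        ] in ramp -64.12949675739824 -1.5139532305952201
100.65848363433227 0.157434674807509
102.29701424324386 0.19029496463659046
cup [ 9.03682600e+02 -6.30378854e+01 -1.13686838e-13] wall edge [ 730.07013373 -273.70817645    0.        ] [ 941.87665034 -303.80924307    0.        ] jarb [ 784.08014851 -120.03563996   49.        ] jara [466.40282813  64.91510611  49.        ]
0.14172765840021334 [-4.67468848e-01  4.55552073e-01  1.55430368e+00 -4.44089210e-16
  1.13173691e+00  9.61599820e-01]
1.71252398519511 [-0.46746885  0.45555207  1.55430368  0.          1.13173691 -0.60919651]
-1.4290686683946832 [-4.67468848e-01  4.55552073e-01  1.55430368e+00 -4.44089210e-16
  1.13173691e+00  2.53239615e+00]
3.2833203119900065 [-0.46746885  0.45555207  1.55430368  0.          1.13173691 -2.17999283]
```

The fit is consistent: residuals are about 1 px, and the roller lies at ramp x≈-64, as it should on the apron. I'll move above the gap behind the roller, with the jaws across the ramp and partly shut.

```bash
cat >> h.py <<'E'
X0,Y0,YAW=607.3,-110.8,0.142
def W(x,y,z): c,s=np.cos(YAW),np.sin(YAW);return [X0+c*x-s*y,Y0+s*x+c*y,z]
E
python3 - <<'E'
from h import *
import cv2
arm.move_ptp(W(-104,-1,170),[np.pi,0,YAW]);arm.move_gripper(46)
arm.line_to(W(-104,-1,105),rate=100)
s=arm.sense();print(s["t"],s["eef_pos"],W(-104,-1,105),s["tcp_rot"],s["finger_gap"],s["wrist_force"])
w=arm.read_camera("wrist");c=arm.read_camera("scene")
print(w["intrinsics"],w["hand_eye"])
a=cv2.resize(c["frame"][120:280,340:460,::-1],None,fx=2.5,fy=2.5,interpolation=cv2.INTER_CUBIC)
b=cv2.resize(w["frame"][:,:,::-1],(480,300));o=np.zeros((400,780,3),np.uint8);o[:,:300]=a;o[:300,300:]=b
cv2.imwrite("pics/w1.png",o)
E
```

```text
4.0917 [ 504.78812254 -126.64938762  105.45887508] [np.float64(504.4882905734705), np.float64(-126.5083546176828), 105] [ 3.14109342e+00 -7.37127333e-04  1.41995863e-01] 46.048902369663146 [-0.28818312 -0.10457306  0.01016944]
[[278.18752985   0.         313.98286129]
 [  0.         278.18752985 196.49273504]
 [  0.           0.           1.        ]] [[-1.66703431e-04 -9.61228878e-01 -2.75751731e-01  7.08453445e+01]
 [ 9.99999797e-01  9.29357658e-06 -6.36937621e-04 -4.12896385e-01]
 [ 6.14805554e-04 -2.75751781e-01  9.61228681e-01 -1.45803931e+02]
 [ 0.00000000e+00  0.00000000e+00  0.00000000e+00  1.00000000e+00]]
```

View pics/w1.png

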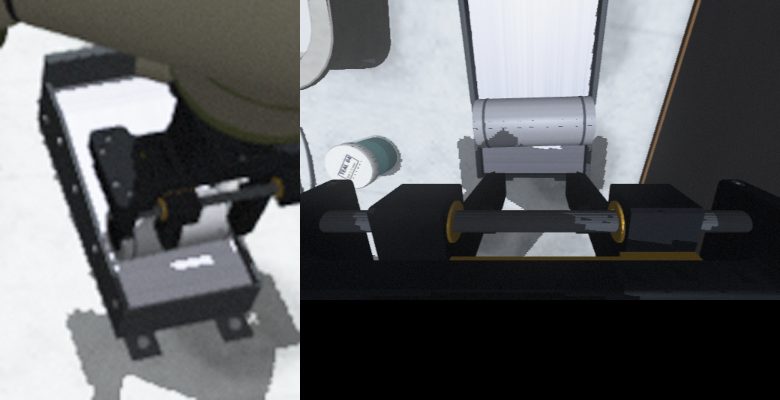

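The wrist view shows roller, ramp and fingers aligned. The roller spans (473–595, 98–147) in the view and the toe strip is at row ~175. I'll check these in ramp x before descending.

Run:
```python
from h import *
from scipy.spatial.transform import Rotation as R
s=arm.sense();w=arm.read_camera("wrist");H=w["hand_eye"]
Rt=R.from_euler("xyz",s["tcp_rot"]).as_matrix();Ki=np.linalg.inv(w["intrinsics"])
o=Rt@H[:3,3]+s["eef_pos"]
def r(u,v,z):
    d=Rt@H[:3,:3]@Ki@[(u-300)*4/3,v*4/3,1];P=o+d*(z-o[2])/d[2];d=P[:2]-[X0,Y0];c,q=np.cos(YAW),np.sin(YAW);return (c*d[0]+q*d[1]).round(1),(c*d[1]-q*d[0]).round(1)
print("roller",r(534,122.5,62),r(473,124,62),r(595,121,62),"toe",r(534,174,42))
```

```text
roller (np.float64(-63.5), np.float64(0.6)) (np.float64(-64.9), np.float64(56.5)) (np.float64(-62.2), np.float64(-55.0)) toe (np.float64(-122.9), np.float64(0.9))
```

Run:
```python
from h import *
import cv2
z=lambda x:52+12*(x+104)/156.5
arm.line_to(W(-104,-0.5,52),rate=40);s=arm.sense();print(s["t"],s["eef_pos"],s["wrist_force"])
arm.line_to(W(22,-0.5,z(22)),rate=20)
s=arm.sense();print(s["t"],s["eef_pos"],W(22,-.5,z(22)),s["wrist_force"])
w=arm.read_camera("wrist");c=arm.read_camera("scene")
a=cv2.resize(c["frame"][120:280,340:460,::-1],None,fx=2.5,fy=2.5,interpolation=cv2.INTER_CUBIC)
b=cv2.resize(w["frame"][:,:,::-1],(480,300));o=np.zeros((400,780,3),np.uint8);o[:,:300]=a;o[:300,300:]=b
cv2.imwrite("pics/w2.png",o)
```

```text
5.7167 [ 504.53493873 -126.06395145   52.21847916] [ 0.06513842 -0.21923354 -0.18622256]
12.1833 [ 629.10200577 -108.16970584   61.68774181] [np.float64(629.1493300873527), np.float64(-108.1814556078038), 61.66134185303514] [-4.17053119 -0.28194141  2.24081635]
```

View pics/w2.png

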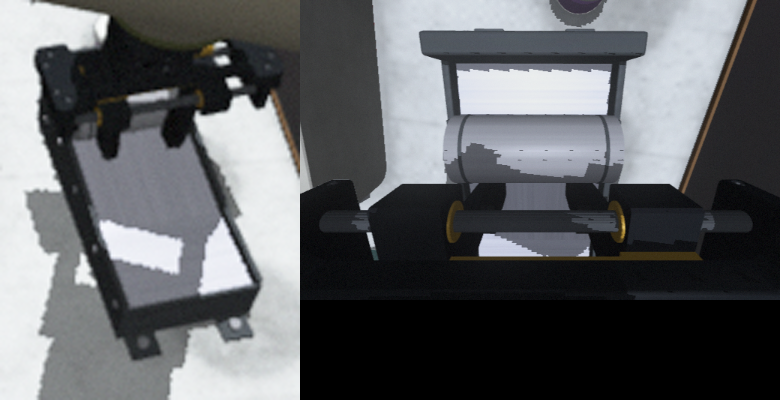

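The roller is square against both fingertips, below the crest, with about 4 N of push and both cheeks clear. I'll push it slowly over the crest.

Run:
```python
from h import *
import cv2
z=lambda x:52+12*(x+104)/156.5
for x in(46,50):
    arm.line_to(W(x,-0.5,z(x)),rate=12);s=arm.sense();print(s["t"],s["eef_pos"],s["wrist_force"])
w=arm.read_camera("wrist")
cv2.imwrite("pics/w3.png",cv2.resize(w["frame"][:,:,::-1],(480,300)))
```

```text
14.4417 [ 652.88600727 -104.8050933    63.5154343 ] [ 0.39884062 -0.76814342 -0.51870562]
14.925 [ 656.89422995 -104.1876642    63.76766265] [-0.26650083  0.35174903  0.25397262]
```

View pics/w3.png

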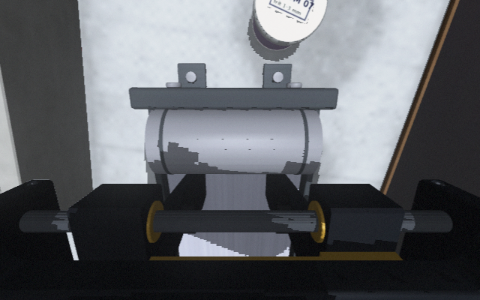

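The roller is against the stop bar and the push force has dropped to zero, so it has dropped in. I'll back off, lift away and check from the fixed cameras.

Run:
```python
from h import *
import cv2
arm.line_to(W(30,-0.5,64),rate=40);arm.line_to(W(10,-0.5,180),rate=100)
arm.move_ptp([400,150,250],[np.pi,0,YAW]);arm.sleep(0.5)
s=arm.sense();print(s["t"],s["eef_pos"],s["wrist_force"])
o=[]
for n in("scene","top"):
    f=arm.read_camera(n)["frame"][:,:,::-1];o.append(cv2.resize(f[100:290,250:450],None,fx=2,fy=2.5))
    print(n,proj(n,W(83.5,0,74.9)))
cv2.imwrite("pics/end.png",np.hstack(o))
```

```text
18.75 [400.08324282 149.91916463 249.93393266] [-0.62287186 -0.19083041 -0.15635867]
scene [386.63646505 153.18024841]
top [383.22955918 155.80581079]
```

View pics/end.png

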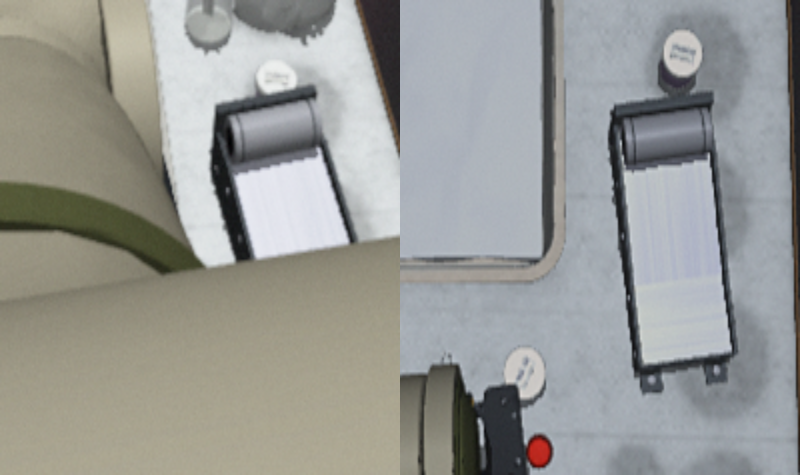

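The roller's image centre in the top view is about (383.5, 155), against a predicted seat at (383.2, 155.8). It is seated, and both jars and the cap are where they were.

```bash
python3 -c "
from bench import arm
print(arm.sign_off())"
```

```text
the job is handed in; nothing more can be done
None
```

The roller is in its seat behind the crest, against the stop bar, and the job is handed in. I pushed it from the apron up the slope with both fingertips square on it, at mean speeds of 12–20 mm/s. The arm stopped once on the slope, still touching the roller, and then took it slowly over the crest.

- **Position:** after the hand was withdrawn, the roller's centre in the top view was about (383.5, 155), against a predicted seat at (383.2, 155.8). The scene view also shows it against the bar.
- **Force:** the wrist force read about 4–5 N while pushing on the slope and fell to about zero once the roller dropped in. I read it only at the stops, so brief peaks were not recorded.
- **Time:** the last reading before hand-in was 18.8 s of the 38 s allowed.
- **Other things:** jar_a, jar_b and the cap look unmoved. The arm hid the block and the tweezers in the last pictures, so I did not check those. The arm swung over that side only at 170 mm or higher.

No check failed or disagreed.

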